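# Close the notions box with its tilt-in lid

### The job

Give the wooden turn button on the parking frame a quarter turn so that it no longer holds the plywood lid, then lift the lid out by its handle. Tilt the lid through the top of the notions box, passing one end under the wide end rail first, lay it down flat on the ledges inside, and slide it to the narrow-rail end until it stops there, so that both ends are caught under the rails; let go of it. Leave the other things on the table where they are.

Things in the scene. Friction and masses are not known exactly. Their poses are not given: they have to be found in the camera images.
- lid_center (a point): Loose plywood lid, 0.12 kg: panel 150 (x) by 100 (y) by 6 mm, on top at its middle an upright handle bar 14 (x) by 60 (y) mm, rising to 38 mm above the lid's underside. This point is on its centre line, 19 mm above the underside; z up; same either way round. Starts flat in the parking frame, underside 8 mm above the table.
- button_grip (a point): Wooden turn button: bar 72 (x) by 12 (y) by 8 mm, on it a grip fin 36 (x) by 12 (y) by 20 mm; underside 17.5 mm, top 45.5 mm above the table. Turns about the vertical pivot through its middle. This point is on the pivot, 37.5 mm above the table, and turns with it; x along the bar. The pivot is 24 mm beyond the lid's end, so the bar reaches 12 mm over the lid.
- park_frame: Fixed shallow wooden tray, 214 by 124 mm, rails 16 mm high, floor 8 mm thick, pocket 154 by 104 mm (2 mm play round the lid). Origin on the table under the pocket's middle; x towards its broad end block (16 mm high) that bears the turn button, pivot at x = 99 mm.
- notions_box: Fixed wooden box with spools in it, open on top, 124 mm wide, 63 mm high, from x = -102 to +84 mm. Origin on the table under the middle of its 136 mm long opening; x towards the narrow-rail end. Side walls 108 mm apart inside. Ledges 40 mm above the table on all four sides: 10 mm wide at the sides, 30 at the wide-rail end, 12 at the narrow.
- box_seat (a point): On the notions box: where lid_center is when the lid is home (lid's end against the narrow-rail end wall, other end 6 mm under the wide rail): 59 mm above the table, 19 mm above the ledges; x towards the narrow-rail end, z up.
- wide_rail (a point): Inner edge of the notions box's wide end rail, underside, 57 mm above the table and 17 mm above the ledge. The rail is 6 mm thick and covers 26 mm of space above the ledge, from here to the end wall in -x (69 to 95 mm from box_seat). Axes as the box.
- narrow_rail (a point): Inner edge of the notions box's narrow end rail, underside, 57 mm above the table and 17 mm above the ledge. The rail is 6 mm thick and covers only 8 mm, from here to the end wall in +x (67 to 75 mm from box_seat). Axes as the box.
- turn_button (a joint): Angle of the turn button in rad, growing anticlockwise seen from above: 0 = pointing along the frame, over the lid's end (starts within 0.25 of it); about 1.57 or -1.57 = crosswise, clear of the lid. Stops at 1.75 either way; a light friction pivot (0.04 N m), stays where it is left.
- spool: Bystander: bare wooden thread spool standing on end, 34 mm across, 44 mm high, between the box and the parking frame; origin at its underside.
- pin_dish: Bystander: low round pin dish, 80 mm across, 26 mm high, between the box and the parking frame; origin at its underside.
- pin_jar: Bystander: clear pin jar with a metal cap, 64 mm across, 65 mm high, beyond the box and frame; origin at its underside.
- mug: Bystander: white mug, 80 mm across, 75 mm high, at the far right; origin at its underside.
- darning_mushroom: Bystander: dark wooden darning mushroom standing stem up, 72 mm across, 88 mm high, to the right; origin at its underside.
- tape_case: Bystander: square tape-measure case, 60 by 60 by 28 mm, to the left; origin at its underside.
- scissors: Bystander: scissors lying flat, about 190 mm long, 10 mm high, to the left; origin at its underside.
- lid: The same plywood lid, origin at the middle of its underside (19 mm below lid_center).
There are look-alikes about, which are no part of the job. Leave any orange or turquoise look-alike of the lid alone.

How it is judged:
On the way, in this order (a step that is already met when the one before it is completed fails the run):
1. the turn button is turned aside (over 1.0 rad either way) while the lid still lies in the parking frame ((value of joint turn_button above 1 rad or value of joint turn_button below -1 rad) and distance of lid_center from where it was at the start of the episode below 0.015 m), for 0.1 s.
2. the lid is lifted out of the parking frame (z of lid_center in the frame of park_frame above 0.06 m), for 0.1 s.
At the end, for the whole second after the job is handed in: The lid lies flat (within 0.05 rad), handle up, on the ledges inside the notions box (height within 3.5 mm), its end within 6 mm of the narrow-rail end wall so that both ends are under the rails, released and at rest (x of lid_center in the frame of box_seat between -0.006 and 0.003 m and y of lid_center in the frame of box_seat between -0.0065 and 0.0065 m and z of lid_center in the frame of box_seat between -0.0035 and 0.0035 m and angle between lid_center's own z axis and vertical below 0.05 rad and angle between the x axis of lid_center and the x axis of box_seat, either way round below 0.1 rad and linear speed of lid below 0.02 m/s); the robot touches nothing.
It fails at once if a bystander is shoved more than 30 mm (distance of any of spool, pin_dish, pin_jar, mug, darning_mushroom, tape_case, scissors from where it was at the start of the episode above 0.03 m).
It also fails if it takes over 56 s, if anything falls off the work surface, if the arm or the gripper's body presses on something with over 40 N, if the wrist force passes 120 N, or if a joint passes its speed limit or range.

### The arm

A 6-joint arm with a two-finger parallel gripper is mounted at the origin on the work surface. World frame = base frame: x ahead of the robot, y to its left, z up, the work surface at z = 0. Lengths are in m, angles in rad, forces in N, time in s.
With the tool pointing down it reaches from about 0.35 to 0.775 m from the base axis. Payload 7.3 kg.
Tool frame: the origin (TCP) lies between the finger pads; the fingertips stand 8 mm ahead of it and the grasp point (between the pads) lies 11 mm behind it (robot.nose_length is the distance from the TCP to the fingertips, in m); z points along the fingers, y is the line along which they close (so a half turn about z gives the same grasp; the last joint's range is limited). The gripper opens to 92 mm and grips with 3 to 60 N. Pads are 19 mm wide; open, the fingers measure 130 mm over their backs; the gripper's body (75 mm by 190 mm) begins 47 mm behind the grasp point.
Start: joints at [1.158, 0.342, 1.524, -0, 1.275, -0.146], TCP at [0.138, 0.506, 0.235] pointing down, gripper open.
Joint ranges: [-2.53, 2.53], [-0.77, 2.02], [0.04, 2.7], [-1, 4.14], [0.28, 2.66], [-3.11, 3.11]. Speed limits (rad/s): [2.57, 2.57, 3.14, 3.14, 3.14, 3.14].

### API

Orientations are given as [roll, pitch, yaw] about the fixed x, y, z axes, in that order (R = Rz(yaw) Ry(pitch) Rx(roll)).
In Python, from cell import robot gives the robot as it stands. The module is installed in compiled form; this text tells all that it offers.
- The arm moves only by the shell command python3 -m jog 'ROWS' [FORCE]. ROWS is JSON, a list that holds one entry, the list of rows, each a list of 5 numbers: the gripper's target within -1 to 1 (fully open at 1, half-way at 0, shut at -1), then the shift along the tool's x, y, z in m, then the turn about the tool's z in rad. A call has 1 to 5 rows; each row is the pose to reach, as a shift and turn from the pose commanded when the call began, along the tool's axes at that moment; what a row does not reach only later rows make up. A row lasts 1/12 s, in which the tool goes at most 41.7 mm and 7.16 degrees, less where a joint would pass 70% of its speed; a pose out of reach is approached as far as the arm can. A call with a gripper value outside its range is refused whole. The fingers move at their own pace and stop on an object; FORCE is the grip in N (left out, the last holds). Time passes only in rows, so rows that repeat a pose let the fingers close. It gives the time, the measured TCP pose, the force, the opening and the grip force at its end, in the units of the state.
- robot.observe(): the state, without advancing time (a new reading comes with each control period).
- robot.read_camera(name): name is "side" or "top"; returns the picture (420x560x3 uint8, red, green, blue); there is no depth.
- robot.camera_model(name): a dict with "camera_matrix" (3x3 intrinsics, pixels), "dist_coeffs" ([k1, k2, p1, p2, k3] as OpenCV has them; the pictures are not rectified), "position" and "attitude" of the camera in the world. Camera axes: x right, y down, z forward; pixel columns grow to the right and rows downward; lengths in m; the calibration is good to about 2 mm. A picture is of the moment at which its call begins. camera_model takes no time and is no camera call.
- robot.hand_in(): hands the job in; it is judged then, once.
The state is a dict: "time": time; "qpos": joint angles; "qvel": joint speeds; "joint_efforts": joint torques, N m; "tool_pos": TCP position; "tool_rot": TCP orientation; "contact_force": force on the tool from outside, world axes, zero at the start; "torque": the same for the moment, N m; "opening": finger opening in m; "grip_force": force on a finger pad.
Only numpy, scipy, OpenCV 4.12 (cv2) and the standard library are available. Lean on these libraries where they do the work, as an engineer would, in place of code of your own. Each camera call takes 0.05 s, during which the arm holds its last target. There are 200 camera calls.

## Working session

There is one attempt and no reset: what is moved stays moved. The work goes in short steps, Python scripts to look and compute and a shell command to move; the robot and the scene stay as the last step left them, time stands still between calls to the robot, and variables do not carry over. Pictures are saved under pics/ and viewed, at most 10 in all, crops included, and the job is handed in when it is done.

```bash
mkdir -p pics
cat > h.py <<'E'
import numpy as np, cv2
from cell import robot
def cam(n):
    m=robot.camera_model(n); return m
def R_of(m):
    a=np.array(m["attitude"],float)
    if a.shape==(3,3): return a
    from scipy.spatial.transform import Rotation as R
    return R.from_euler('xyz',a).as_matrix() if a.size==3 else R.from_quat(a).as_matrix()
def ray(n,px):
    m=cam(n); u=cv2.undistortPoints(np.array(px,float).reshape(-1,1,2),np.array(m["camera_matrix"]),np.array(m["dist_coeffs"]))[:,0]
    d=np.c_[u,np.ones(len(u))]@R_of(m).T
    return np.array(m["position"]),d
def onz(n,px,z):
    p,d=ray(n,px); return p+d*((z-p[2])/d[:,2])[:,None]
def proj(n,P):
    m=cam(n); R=R_of(m); t=-R.T@np.array(m["position"])
    return cv2.projectPoints(np.array(P,float).reshape(-1,3),cv2.Rodrigues(R.T)[0],t,np.array(m["camera_matrix"]),np.array(m["dist_coeffs"]))[0][:,0]
def snap(n,f):
    im=robot.read_camera(n); cv2.imwrite(f"pics/{f}.png",im[:,:,::-1]); return im
E
python3 - <<'E'
from h import *
for n in("side","top"):
    m=cam(n); print(n,m["camera_matrix"],m["position"],m["attitude"],m["dist_coeffs"]); snap(n,n+"0")
print(robot.observe())
a=cv2.imread("pics/top0.png"); print(a.shape)
E
```

```text
side [[546.27151345   0.         283.61267896]
 [  0.         546.27151345 206.31180323]
 [  0.           0.           1.        ]] [0.50621007 0.89171148 1.28536623] [-2.46194604 -0.01050186 -3.07705463] [0.00845336 0.         0.         0.         0.        ]
top [[441.00912792   0.         279.0427179 ]
 [  0.         441.00912792 199.53790729]
 [  0.           0.           1.        ]] [ 0.41758433 -0.10183044  1.42001333] [-3.06559927 -0.00728377 -1.54498313] [-0.14563  0.       0.       0.       0.     ]
{'time': 0.1, 'qpos': array([ 1.15799773e+00,  3.42620227e-01,  1.52490350e+00, -4.49071806e-06,
        1.27540351e+00, -1.45975361e-01]), 'qvel': array([ 0.00045158, -0.00187647, -0.00375701,  0.0005095 , -0.00019638,
       -0.00051785]), 'joint_efforts': array([ 1.07638174e-03, -4.32008708e+01, -2.44687110e+01,  7.16805551e-02,
        5.27961587e-02, -3.10336077e-05]), 'tool_pos': array([0.13825303, 0.50611073, 0.23413777]), 'tool_rot': array([-3.14027165e+00, -1.89875055e-04,  2.87477060e+00]), 'contact_force': array([ 0.51730421, -0.79278259,  0.42196937]), 'torque': array([ 0.00275241,  0.00282744, -0.05738426]), 'grip_force': 0.0, 'opening': 0.09227639564189229}
(420, 560, 3)
```

View pics/top0.png

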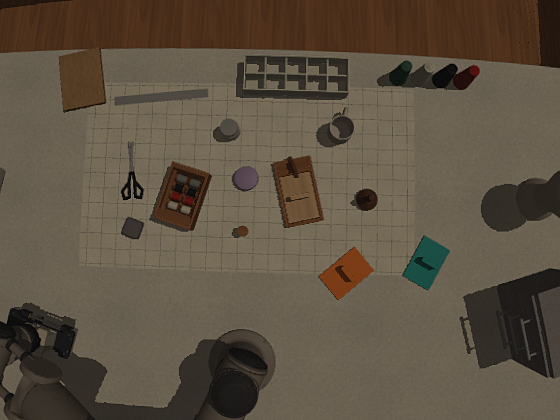

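View pics/side0.png

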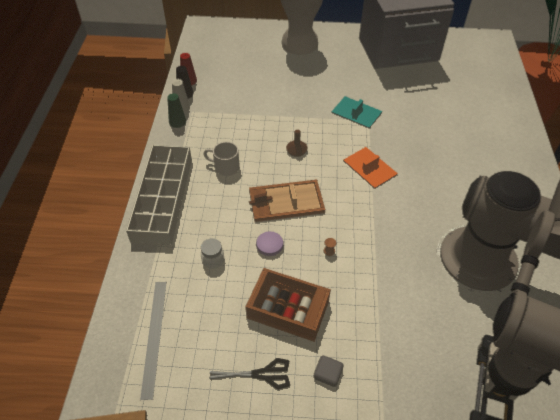

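The top view shows four possible lids: the plywood lid in the parking frame at (297,195), the orange one at (347,272), the turquoise one at (426,262), and a brown board at (82,80). The plywood one in the frame with the button at (292,167) fits the description. The box is at (182,196).

I'll check this in a close crop, with an overlay to help with measuring.

Run:
```python
from h import *
a=cv2.imread("pics/top0.png"); s=cv2.imread("pics/side0.png")
def crop(im,x,y,w,h,k): return cv2.convertScaleAbs(cv2.resize(im[y:y+h,x:x+w],None,fx=k,fy=k,interpolation=cv2.INTER_CUBIC),alpha=1.6,beta=10)
c=np.zeros((600,800,3),np.uint8)
A=crop(a,148,145,90,90,4); B=crop(a,258,145,90,90,4)  # 360
c[:360,:360]=A; c[:360,380:740]=B
C=crop(s,240,265,95,75,3); D=crop(s,245,175,85,50,3.0)
c[365:365+C.shape[0],:C.shape[1]]=C; c[365:365+D.shape[0],380:380+D.shape[1]]=D
cv2.imwrite("pics/crop1.png",c)
```

```text
(no output)
```

View pics/crop1.png

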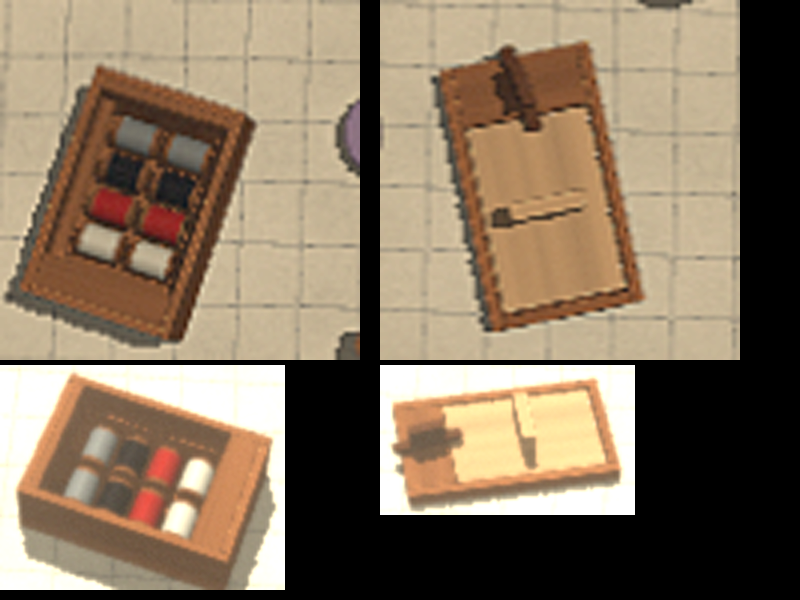

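The crop confirms the choice. The plywood lid lies in the frame under a dark turn button, whose top-view pixels run from about (290,157) to (297,177). In the box, the wide rail is at the near end (lower in the top view) and the narrow rail is at the far end. Next I'll measure from masks.

```bash
cat > meas.py <<'E'
from h import *
def rect(n,mask,z):
    ys,xs=np.nonzero(mask); W=onz(n,np.c_[xs,ys],z)[:,:2]
    (c,s,a)=cv2.minAreaRect((W*1000).astype(np.float32)); 
    if s[0]<s[1]: s=s[::-1]; a+=90
    a=(np.deg2rad(a)+np.pi/2)%np.pi-np.pi/2
    return np.round(np.array(c)/1000,4),np.round(s,1),round(float(a),3),len(xs)
def big(m,box):
    x,y,w,h=box; k=np.zeros_like(m); k[y:y+h,x:x+w]=m[y:y+h,x:x+w]
    n,l,st,_=cv2.connectedComponentsWithStats(k); return (l==1+np.argmax(st[1:,4])).astype(np.uint8) if n>1 else k
E
python3 - <<'E'
from meas import *
B={"top":dict(fr=(262,148,70,85),bx=(145,155,72,82)),"side":dict(fr=(243,175,90,50),bx=(240,265,95,75))}
for n in B:
    im=cv2.imread(f"pics/{n}0.png"); hsv=cv2.cvtColor(im,cv2.COLOR_BGR2HSV)
    print(n)
    for nm,(x,y) in {"top":dict(lid=(290,210),rail=(275,190),but=(294,170),table=(265,200),boxrail=(175,217),boxwall=(200,205),boxend=(165,215),railf=(195,172)),"side":dict(lid=(275,205),rail=(300,184),but=(258,199),table=(260,230),boxrail=(312,300),boxtop=(300,277),wall=(270,320))}[n].items():
        print(nm,hsv[y,x],end='; ')
    H,S,V=cv2.split(hsv)
    for sc in (1,):
        lid=big(((S<115)&(S>60)&(V>110)).astype(np.uint8),B[n]["fr"]); print("\nlid",rect(n,lid,.014))
        br=((S>115)).astype(np.uint8); m=big(br,B[n]["fr"]); print("frame",rect(n,m,.016))
        m=big(br,B[n]["bx"]); print("box",rect(n,m,.063))
E
```

```text
top
lid [ 15 127 110]; rail [20 66 93]; but [ 10 161  57]; table [ 20  65 118]; boxrail [ 12 164  76]; boxwall [ 12 172  46]; boxend [ 11 164  73]; railf [ 11 162  74]; 
lid (array([ 0.6715, -0.1362]), array([171.5,  42.6]), -1.543, 539)
frame (array([ 0.5572, -0.1674]), array([220.7, 123.6]), 0.231, 2514)
box (array([0.5259, 0.1927]), array([185.2, 134.6]), -0.287, 2094)
side
lid [ 16 117 174]; rail [ 15 121 124]; but [14 89 63]; table [ 22  54 193]; boxrail [ 13 140 111]; boxtop [ 22  52 181]; wall [ 14 116  64]; 
lid (array([ 0.5685, -0.2084]), array([229.7,  64.9]), 0.346, 132)
frame (array([ 0.5549, -0.1623]), array([215.6, 125.3]), 0.233, 1800)
box (array([0.5282, 0.2142]), array([187.7, 147.2]), -0.289, 1826)
```

Run:
```python
from meas import *
B={"top":dict(fr=(262,148,70,85),bx=(145,155,72,82)),"side":dict(fr=(243,175,90,50),bx=(240,265,95,75))}
from scipy.spatial.transform import Rotation as Ro
vis=[]
for n in B:
    im=cv2.imread(f"pics/{n}0.png"); hsv=cv2.cvtColor(im,cv2.COLOR_BGR2HSV); H,S,V=cv2.split(hsv)
    t=n=="top"
    lid=((H>=13)&(S>100)&(S<145)&(V>92)) if t else ((S>85)&(S<130)&(V>145))
    lid=cv2.morphologyEx(big(lid.astype(np.uint8),B[n]["fr"]),cv2.MORPH_OPEN,np.ones((2,2),np.uint8))
    print(n,"lid",rect(n,lid,.014))
    bt=((S>125)&(V>58)) if t else ((S>95)&(V>85))
    bt=big(bt.astype(np.uint8),B[n]["bx"]); print("boxtop",rect(n,bt,.063))
    but=big(((S>(110 if t else 70))&(V<(64 if t else 80))).astype(np.uint8),(280,150,25,32) if t else (243,183,28,28))
    print("button z.0455",rect(n,but,.0455))
    o=im.copy(); o[lid>0]=(0,255,0); o[bt>0]=(255,0,0); o[but>0]=(0,0,255)
    x,y,w,h=(145,145,190,95) if t else (235,170,110,180)
    vis.append(cv2.resize(o[y:y+h,x:x+w],None,fx=3,fy=3,interpolation=cv2.INTER_NEAREST) )
c=np.zeros((600,800,3),np.uint8); a,b=vis; b=cv2.resize(b,(230,376),interpolation=cv2.INTER_NEAREST)
c[:a.shape[0],:a.shape[1]]=a; c[:b.shape[0],570:]=b
cv2.imwrite("pics/mask.png",c[:380])
```

```text
top lid (array([ 0.5325, -0.1763]), array([148.1,  96.6]), 0.233, 1309)
boxtop (array([0.5276, 0.1973]), array([185.2, 123.4]), -0.295, 1217)
button z.0455 (array([ 0.6232, -0.1472]), array([67. , 40.4]), 0.805, 154)
side lid (array([ 0.5321, -0.1687]), array([149.3, 105.5]), 0.227, 1121)
boxtop (array([0.5258, 0.2015]), array([187. , 123.7]), -0.288, 1325)
button z.0455 (array([ 0.6268, -0.1244]), array([45.7, 39.8]), 1.097, 123)
```

View pics/mask.png

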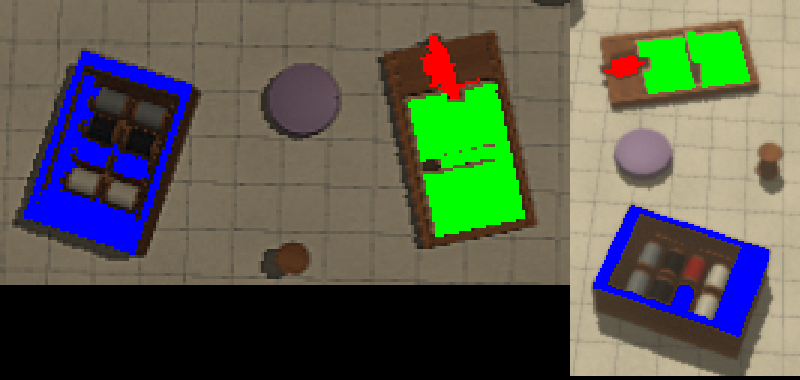

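The masks follow the shapes, and the box top (186 x 124) and the lid (149 x 100) have the right sizes. I'll zoom in on the button and handle with the expected points projected.

Run:
```python
from h import *
c0=np.array([.533,-.173]); u=np.array([np.cos(.23),np.sin(.23)]); v=np.array([-u[1],u[0]])
piv=c0+.099*u; b=.30; bu=np.array([np.cos(b),np.sin(b)])
out=np.zeros((520,800,3),np.uint8); 
for i,(n,(x,y)) in enumerate((("top",(272,148)),("side",(244,170)))):
    k=9; im=cv2.imread(f"pics/{n}0.png"); w,h=44,56
    if n=="side": w,h=44,56
    z=cv2.convertScaleAbs(cv2.resize(im[y:y+h,x:x+w],None,fx=k,fy=k,interpolation=cv2.INTER_CUBIC),alpha=1.8,beta=15)
    def dot(P,col):
        p=(proj(n,P)[0]-[x,y]+.5)*k; cv2.circle(z,tuple(int(q) for q in p),3,col,-1)
    bv=np.array([-bu[1],bu[0]])
    for s in(-1,1):
        for t in (-1,1): dot([*(piv+s*.018*bu+t*.006*bv),.0455],(0,255,0)); dot([*(piv+s*.036*bu+t*.006*bv),.0255],(255,255,0)); dot([*(c0+s*.007*u+t*.03*v),.046],(255,0,255)); 
        
    dot([*piv,.0455],(0,0,255))
    out[:504,i*400:i*400+396]=z
cv2.imwrite("pics/zoom.png",out)
```

```text
(no output)
```

View pics/zoom.png

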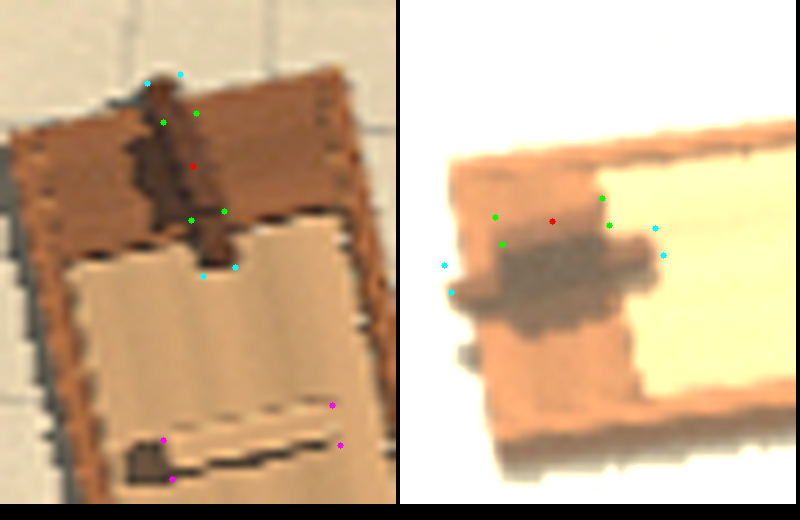

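The top view matches the projection to about 1 mm: bar ends at (160,78) and (218,268) in the zoom, bar angle about 0.315. The side view sits about 4 mm further in +y, so I'll take the middle for now and settle the offset by contact. Now I'll move to above the button.

```bash
cat > d.py <<'E'
import sys
from h import *
from scipy.spatial.transform import Rotation as Ro
# usage: d.py x y z yaw -> tool shift and turn
t=[float(a) for a in sys.argv[1:5]]; s=robot.observe(); R=Ro.from_euler('xyz',s["tool_rot"]).as_matrix()
dy=(t[3]-s["tool_rot"][2]); dy=(dy+np.pi)%(2*np.pi)-np.pi
print("t",round(s["time"],2),"pos",np.round(s["tool_pos"],4),"rot",np.round(s["tool_rot"],3),"q6",round(s["qpos"][5],2),"F",np.round(s["contact_force"],1),"op",round(s["opening"],4),"gf",round(s["grip_force"],1))
print("shift",np.round(R.T@(np.array(t[:3])-s["tool_pos"]),4),"turn",round(-dy,3))
E
r='[1,-0.16,-0.125,0,0]'
for i in 1 2 3 4; do python3 -m jog '[[[1,-0.16,-0.125,0,0],[1,-0.16,-0.125,0,0],[1,-0.16,-0.125,0,0],[1,-0.16,-0.125,0,0],[1,-0.16,-0.125,0,0]]]' 8; done
python3 d.py .6294 -.148 .031 3.457
```

```text
time: 0.52
tool_pos: [0.2604, 0.3416, 0.2345]
tool_rot: [-3.141, -0.0, 2.875]
contact_force: [1.6, -0.2, -0.6]
opening: 0.0915
grip_force: 0.0
time: 0.93
tool_pos: [0.3821, 0.1787, 0.2347]
tool_rot: [-3.141, 0.0, 2.874]
contact_force: [-0.4, -0.1, 0.1]
opening: 0.0916
grip_force: 0.0
time: 1.35
tool_pos: [0.5035, 0.0157, 0.2344]
tool_rot: [-3.141, -0.0, 2.874]
contact_force: [-0.8, 1.2, 0.6]
opening: 0.0919
grip_force: 0.0
time: 1.77
tool_pos: [0.6248, -0.147, 0.234]
tool_rot: [-3.142, -0.001, 2.874]
contact_force: [0.7, -0.1, 0.5]
opening: 0.092
grip_force: 0.0
t 1.77 pos [ 0.6248 -0.147   0.234 ] rot [-3.142e+00 -1.000e-03  2.874e+00] q6 -1.65 F [ 0.7 -0.1  0.5] op 0.092 gf 0.0
shift [-0.0049  0.0003  0.2029] turn -0.583
```

```bash
python3 -m jog '[[[1,-0.005,0,0.1,-0.583],[1,-0.005,0,0.1,-0.583],[1,-0.005,0,0.1,-0.583],[1,-0.005,0,0.1,-0.583],[1,-0.005,0,0.1,-0.583]]]' 8 >/dev/null
python3 d.py .6294 -.148 .031 3.457
python3 - <<'E'
from h import *
a=snap("side","s1"); b=snap("top","t1")
k=5;A=cv2.resize(a[150:240,210:290],None,fx=k,fy=k,interpolation=cv2.INTER_CUBIC); B=cv2.resize(b[130:220,250:330],None,fx=k,fy=k,interpolation=cv2.INTER_CUBIC)
cv2.imwrite("pics/z1.png",cv2.convertScaleAbs(np.hstack([A,B])[:,:,::-1],alpha=1.5,beta=10))
E
```

```text
t 2.18 pos [ 0.6275 -0.1456  0.1317] rot [ 3.138 -0.004 -2.819] q6 -2.24 F [ 0.7 -0.1  0.2] op 0.0918 gf 0.0
shift [-0.0015 -0.0032  0.1007] turn 0.007
```

View pics/z1.png

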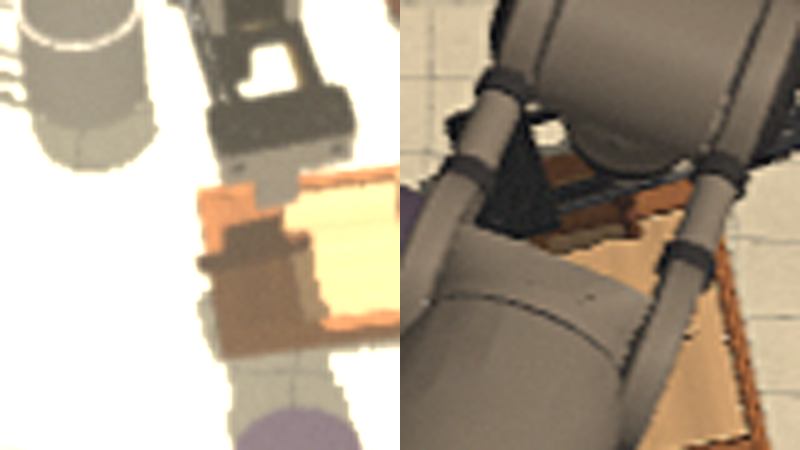

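The side view shows the near fingertip's lower edge at about pixel (265,191). I'll compare that with its known position to find the side camera's bias.

Run:
```python
from h import *
for w in(.065,.046):
  for e in(-.0095,.0095):
    ux=np.array([-.948,-.317]);uy=np.array([-.317,.948]); p=np.array([.6275,-.1456])+w*uy+e*ux
    print(w,e,(proj("side",[*p,.1237])[0]-[210,150]+.5)*5)
```

```text
0.065 -0.0095 [264.50543494 228.81785451]
0.065 0.0095 [297.7068881  222.37864789]
0.046 -0.0095 [256.64182885 203.66347665]
0.046 0.0095 [289.6107347  197.32522356]
```

The finger thickness is unknown, so this check doesn't settle it. I'll let the contact decide: go down and close gently.

```bash
python3 -m jog '[[[1,-0.0015,-0.003,0.04,0],[1,-0.0015,-0.003,0.07,0],[1,-0.0015,-0.003,0.09,0],[1,-0.0015,-0.003,0.1,0],[1,-0.0015,-0.003,0.1,0]]]' 4 
for i in 1 2 3; do python3 -m jog '[[[-1,0,0,0,0],[-1,0,0,0,0],[-1,0,0,0,0]]]' 4; done
python3 d.py .6294 -.148 .031 3.457
```

```text
time: 2.7
tool_pos: [0.6297, -0.1478, 0.0323]
tool_rot: [3.139, -0.004, -2.827]
contact_force: [0.1, 0.4, 0.0]
opening: 0.0917
grip_force: 0.0
time: 2.95
tool_pos: [0.6323, -0.1486, 0.0367]
tool_rot: [-3.14, 0.003, -2.826]
contact_force: [-0.0, 0.1, -0.4]
opening: 0.0764
grip_force: 0.0
time: 3.2
tool_pos: [0.6314, -0.1484, 0.0354]
tool_rot: [-3.141, 0.001, -2.825]
contact_force: [-0.4, 0.5, 0.5]
opening: 0.0563
grip_force: 0.0
time: 3.45
tool_pos: [0.6311, -0.1483, 0.0347]
tool_rot: [3.142, 0.0, -2.825]
contact_force: [-0.3, 1.0, 0.5]
opening: 0.0363
grip_force: 0.0
t 3.45 pos [ 0.6311 -0.1483  0.0347] rot [ 3.142  0.    -2.825] q6 -2.24 F [-0.3  1.   0.5] op 0.0363 gf 0.0
shift [0.0016 0.0008 0.0037] turn 0.001
```

```bash
for i in 1 2 3 4; do python3 -m jog '[[[-1,0,0,0,0],[-1,0,0,0,0]]]' 4 | tr '\n' ' '; echo; done
python3 d.py .6294 -.148 .031 3.457
```

```text
time: 3.62 tool_pos: [0.6311, -0.1483, 0.0346] tool_rot: [3.141, -0.0, -2.825] contact_force: [-0.2, 0.6, -0.4] opening: 0.0229 grip_force: 0.0 
time: 3.78 tool_pos: [0.6311, -0.1475, 0.0346] tool_rot: [3.14, 0.0, -2.826] contact_force: [-0.6, -0.0, 0.9] opening: 0.0123 grip_force: 3.9 
time: 3.95 tool_pos: [0.6311, -0.1476, 0.0346] tool_rot: [3.141, -0.0, -2.825] contact_force: [0.6, 3.8, 1.0] opening: 0.0121 grip_force: 3.9 
time: 4.12 tool_pos: [0.6311, -0.1476, 0.0346] tool_rot: [3.141, 0.0, -2.825] contact_force: [0.5, 5.4, 0.8] opening: 0.0123 grip_force: 4.0 
t 4.12 pos [ 0.6311 -0.1476  0.0346] rot [ 3.141  0.    -2.825] q6 -2.24 F [0.5 5.4 0.8] op 0.0123 gf 4.0
shift [0.0018 0.0002 0.0036] turn 0.001
```

```bash
for i in 1 2; do python3 -m jog '[[[-1,0,0.001,0,0],[-1,0,0.001,0,0],[-1,0,0.001,0,0]]]' 4 | tr '\n' ' '; echo; done
```

```text
time: 4.37 tool_pos: [0.6311, -0.1475, 0.0347] tool_rot: [-3.141, 0.001, -2.825] contact_force: [2.4, 2.1, -1.1] opening: 0.0122 grip_force: 4.0 
time: 4.62 tool_pos: [0.631, -0.1475, 0.0347] tool_rot: [-3.14, 0.001, -2.826] contact_force: [3.5, -4.0, -4.1] opening: 0.0115 grip_force: 4.0
```

The force flips sign, so the fin is centred and the mean of the two cameras is right to about 0.5 mm. Now I'll turn the button clockwise.

```bash
python3 -m jog '[[[-1,0,-0.0007,0,0],[-1,0,-0.0007,0,0.1],[-1,0,-0.0007,0,0.2],[-1,0,-0.0007,0,0.3],[-1,0,-0.0007,0,0.4]]]' 15 | tr '\n' ' '; echo
for i in 1 2; do python3 -m jog '[[[-1,0,0,0,0.12],[-1,0,0,0,0.24],[-1,0,0,0,0.36],[-1,0,0,0,0.48],[-1,0,0,0,0.6]]]' 15 | tr '\n' ' '; echo; done
python3 -m jog '[[[-1,0,0,0,0],[-1,0,0,0,0]]]' 15 | tr '\n' ' '; echo
python3 d.py .6294 -.148 .031 3.37
```

```text
time: 5.03 tool_pos: [0.631, -0.1478, 0.0347] tool_rot: [-3.141, 0.001, 3.053] contact_force: [3.0, -3.9, -3.9] opening: 0.0115 grip_force: 15.0 
time: 5.45 tool_pos: [0.6309, -0.1483, 0.0347] tool_rot: [-3.141, 0.001, 2.452] contact_force: [3.0, -5.5, -3.4] opening: 0.0118 grip_force: 15.0 
time: 5.87 tool_pos: [0.6305, -0.1485, 0.0347] tool_rot: [-3.141, 0.002, 1.852] contact_force: [0.8, -5.9, -2.5] opening: 0.0121 grip_force: 15.0 
time: 6.03 tool_pos: [0.6304, -0.1485, 0.0347] tool_rot: [-3.141, 0.001, 1.857] contact_force: [0.8, -6.6, -2.9] opening: 0.0118 grip_force: 15.0 
t 6.03 pos [ 0.6304 -0.1485  0.0347] rot [-3.141e+00  1.000e-03  1.857e+00] q6 -0.63 F [ 0.8 -6.6 -2.9] op 0.0118 gf 15.0
shift [ 0.0008 -0.0008  0.0037] turn -1.513
```

```bash
python3 -m jog '[[[1,0,0,0,0],[1,0,0,0,0],[1,0,0,0,0],[1,0,0,-0.03,0],[1,0,0,-0.07,0]]]' 8 | tr '\n' ' '; echo
for i in 1 2; do python3 -m jog '[[[1,0,0,0,-0.12],[1,0,0,0,-0.24],[1,0,0,0,-0.36],[1,0,0,0,-0.48],[1,0,0,0,-0.6]]]' 8 | tr '\n' ' '; echo; done
python3 -m jog '[[[1,0,0,0,-0.12],[1,0,0,0,-0.24],[1,0,0,0,-0.313],[1,0,0,0,-0.313]]]' 8 | tr '\n' ' '; echo
python3 d.py .5341 -.1706 .042 3.37
```

```text
time: 6.45 tool_pos: [0.628, -0.1458, 0.1015] tool_rot: [-3.134, -0.006, 1.858] contact_force: [0.6, -0.6, 0.2] opening: 0.0407 grip_force: 0.0 
time: 6.87 tool_pos: [0.6305, -0.1466, 0.1049] tool_rot: [3.141, -0.001, 2.464] contact_force: [-0.1, -0.2, -0.2] opening: 0.0741 grip_force: 0.0 
time: 7.28 tool_pos: [0.6305, -0.1466, 0.1048] tool_rot: [3.141, -0.001, 3.064] contact_force: [0.2, -0.5, 0.4] opening: 0.0918 grip_force: 0.0 
time: 7.62 tool_pos: [0.6305, -0.1466, 0.1048] tool_rot: [3.141, -0.0, -2.909] contact_force: [0.1, 0.4, 0.0] opening: 0.0919 grip_force: 0.0 
t 7.62 pos [ 0.6305 -0.1466  0.1048] rot [ 3.141 -0.    -2.909] q6 -2.15 F [0.1 0.4 0. ] op 0.0919 gf 0.0
shift [ 0.0993 -0.0012  0.0628] turn 0.004
```

```bash
python3 -m jog '[[[1,0.04,-0.001,0,0],[1,0.08,-0.001,0,0],[1,0.0993,-0.001,0,0],[1,0.0993,-0.001,0,0],[1,0.0993,-0.001,0.03,0]]]' 5 | tr '\n' ' '; echo
python3 d.py .5341 -.1706 .042 3.37
python3 - <<'E'
from h import *
a=snap("side","s2")
cv2.imwrite("pics/z2.png",cv2.convertScaleAbs(cv2.resize(a[150:250,210:350],None,fx=5,fy=5,interpolation=cv2.INTER_CUBIC)[:,:,::-1],alpha=1.0,beta=0))
E
```

```text
time: 8.03 tool_pos: [0.5373, -0.1724, 0.0799] tool_rot: [-3.135, 0.009, -2.916] contact_force: [0.8, -0.7, 0.4] opening: 0.0916 grip_force: 0.0 
t 8.03 pos [ 0.5373 -0.1724  0.0799] rot [-3.135  0.009 -2.916] q6 -2.24 F [ 0.8 -0.7  0.4] op 0.0916 gf 0.0
shift [0.003  0.0027 0.0378] turn -0.003
```

View pics/z2.png

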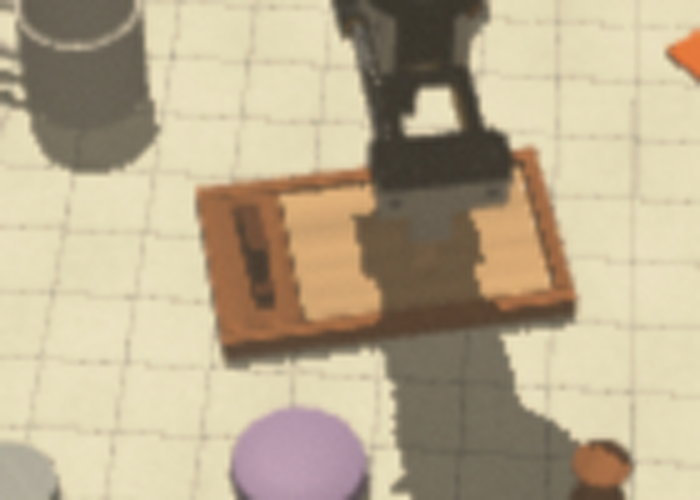

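The side view shows the button lying crosswise at zoom (255,255), clear of the lid, with the gripper above the handle. Now I'll go down and grip.

```bash
python3 -m jog '[[[1,0,0,0,0],[1,0,0,0,0]]]' 5 | tr '\n' ' '; echo
python3 d.py .5341 -.1706 .042 3.37
```

```text
time: 8.25 tool_pos: [0.5347, -0.1703, 0.0748] tool_rot: [3.141, -0.0, -2.913] contact_force: [0.7, -0.0, 0.4] opening: 0.0918 grip_force: 0.0 
t 8.25 pos [ 0.5347 -0.1703  0.0748] rot [ 3.141 -0.    -2.913] q6 -2.24 F [ 0.7 -0.   0.4] op 0.0918 gf 0.0
shift [ 0.0006 -0.0002  0.0328] turn 0.0
```

```bash
python3 -m jog '[[[1,0,0,0.02,0],[1,0,0,0.033,0],[-1,0,0,0.033,0],[-1,0,0,0.033,0],[-1,0,0,0.033,0]]]' 5 | tr '\n' ' '; echo
for i in 1 2; do python3 -m jog '[[[-1,0,0,0,0],[-1,0,0,0,0]]]' 5 | tr '\n' ' '; echo; done
```

```text
time: 8.67 tool_pos: [0.5352, -0.1708, 0.0429] tool_rot: [-3.14, 0.002, -2.912] contact_force: [0.7, -0.1, -0.2] opening: 0.0766 grip_force: 0.0 
time: 8.83 tool_pos: [0.5349, -0.1708, 0.0428] tool_rot: [-3.141, 0.002, -2.912] contact_force: [0.7, -0.3, -0.5] opening: 0.0631 grip_force: 0.0 
time: 9.0 tool_pos: [0.5347, -0.1707, 0.0426] tool_rot: [-3.141, 0.001, -2.912] contact_force: [-0.3, 0.8, 4.9] opening: 0.0598 grip_force: 5.0
```

```bash
python3 -m jog '[[[-1,0,0,0,0],[-1,0,0,-0.01,0],[-1,0,0,-0.02,0],[-1,0,0,-0.04,0],[-1,0,0,-0.06,0]]]' 6 | tr '\n' ' '; echo
python3 -m jog '[[[-1,0,0,-0.03,0],[-1,0,0,-0.06,0],[-1,0,0,-0.08,0],[-1,0,0,-0.08,0],[-1,0,0,-0.08,0]]]' 6 | tr '\n' ' '; echo
python3 -c "
from h import *
snap('side','s3');snap('top','t3')"
python3 d.py .5363 .1965 .19 2.85
```

```text
time: 9.42 tool_pos: [0.5337, -0.1705, 0.1025] tool_rot: [3.141, -0.001, -2.913] contact_force: [-0.6, -0.9, -1.7] opening: 0.06 grip_force: 6.0 
time: 9.83 tool_pos: [0.5345, -0.1708, 0.183] tool_rot: [-3.14, 0.002, -2.912] contact_force: [-0.7, 0.1, -2.0] opening: 0.0601 grip_force: 6.0 
t 9.93 pos [ 0.5334 -0.1702  0.1805] rot [ 3.140e+00 -2.000e-03 -2.912e+00] q6 -2.25 F [ 0.3  0.3 -2. ] op 0.06 gf 6.0
shift [-0.0861  0.3565 -0.0091] turn 0.521
```

View pics/s3.png

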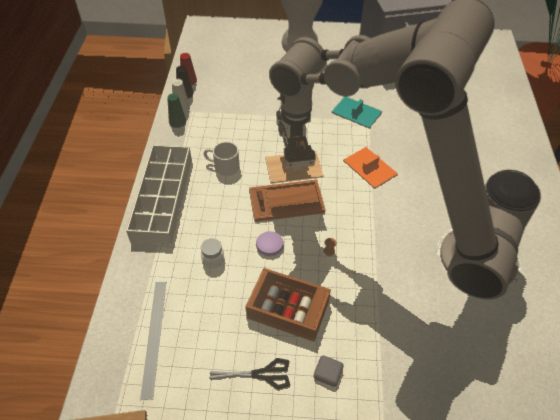

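The lid is out and hangs roughly level in the side view, centred at about (295,168). I'll carry it above the box and measure its tilt there.

```bash
python3 -m jog '[[[-1,-0.01,0.036,0,0],[-1,-0.019,0.072,0,0],[-1,-0.028,0.108,0,0],[-1,-0.036,0.144,0,0],[-1,-0.044,0.18,0,0]]]' 10 | tr '\n' ' '; echo
python3 -m jog '[[[-1,-0.01,0.036,0,0.12],[-1,-0.018,0.072,0,0.24],[-1,-0.027,0.108,0,0.36],[-1,-0.036,0.144,0,0.48],[-1,-0.042,0.1765,0,0.521]]]' 10 | tr '\n' ' '; echo
python3 -m jog '[[[-1,0,0,0,0],[-1,0,0,0,0]]]' 10 | tr '\n' ' '; echo
python3 d.py .5363 .1965 .19 2.85
python3 - <<'E'
from meas import *
for n,b in(("side",(220,170,150,170)),("top",(100,110,180,170))):
    im=snap(n,n[0]+"4")[:,:,::-1]; hsv=cv2.cvtColor(np.ascontiguousarray(im),cv2.COLOR_BGR2HSV); H,S,V=cv2.split(hsv)
    m=((H>=13)&(S>85)&(S<150)&(V>(92 if n=="top" else 130))).astype(np.uint8); m=big(m,b)
    print(n,rect(n,m,.152))
E
```

```text
time: 10.35 tool_pos: [0.5349, 0.0163, 0.1798] tool_rot: [3.14, -0.003, -2.913] contact_force: [0.3, 0.6, -1.6] opening: 0.0598 grip_force: 10.0 
time: 10.77 tool_pos: [0.536, 0.1978, 0.1798] tool_rot: [-3.14, -0.003, 2.844] contact_force: [-0.3, 0.8, -1.5] opening: 0.0601 grip_force: 10.0 
time: 10.93 tool_pos: [0.5357, 0.1977, 0.1797] tool_rot: [-3.14, -0.003, 2.854] contact_force: [0.5, -0.4, -1.8] opening: 0.0601 grip_force: 10.0 
t 10.93 pos [0.5357 0.1977 0.1797] rot [-3.140e+00 -3.000e-03  2.854e+00] q6 -1.06 F [ 0.5 -0.4 -1.8] op 0.0601 gf 10.0
shift [-0.0009 -0.001  -0.0103] turn 0.004
side (array([0.5838, 0.208 ]), array([151.3,  67.2]), 1.487, 309)
top (array([0.5919, 0.1685]), array([90.3, 32.1]), 1.284, 278)
```

View pics/s4.png

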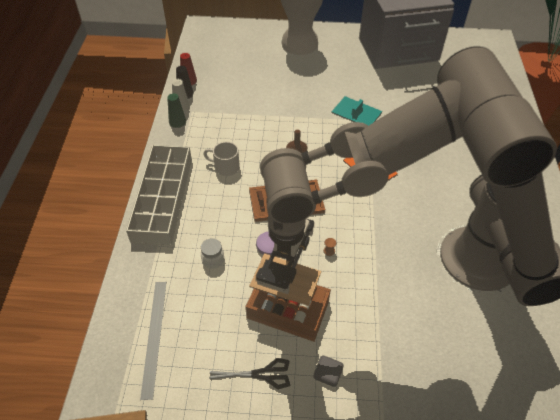

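The side view shows the lid level above the box, with its right-end corners at about (320,270) and (311,304). I'll compare these with the projection to check that the lid is centred in the grip.

```bash
python3 - <<'E'
from meas import *
s=robot.observe(); y=s["tool_rot"][2]-np.pi; u=np.array([np.cos(y),np.sin(y)]);v=np.array([-u[1],u[0]]); c=s["tool_pos"][:2]
for n in("side","top"):
    print(n,[np.round(proj(n,[*(c+a*.075*u+b*.05*v),.151])[0],1).tolist() for a,b in((1,1),(1,-1),(-1,-1),(-1,1))])
a=cv2.imread("pics/s4.png")[250:315,235:335]; b=cv2.imread("pics/t4.png")[150:240,130:230]
cv2.imwrite("pics/z4.png",cv2.convertScaleAbs(np.hstack([cv2.copyMakeBorder(cv2.resize(a,None,fx=4,fy=4,interpolation=cv2.INTER_CUBIC),0,100,0,0,0),cv2.resize(b,None,fx=4,fy=4,interpolation=cv2.INTER_CUBIC)]),alpha=1.3))
E
python3 d.py .5468 .1933 .11 2.85
```

```text
side [[248.1, 284.4], [263.6, 251.9], [320.7, 270.0], [307.5, 304.1]]
top [[167.4, 159.8], [199.2, 170.2], [182.5, 219.2], [150.6, 208.3]]
t 11.03 pos [0.5364 0.1954 0.1804] rot [-3.140e+00 -2.000e-03  2.851e+00] q6 -1.06 F [ 0.9 -0.6 -2.6] op 0.06 gf 10.0
shift [-0.0108  0.0011  0.0703] turn 0.001
```

View pics/z4.png

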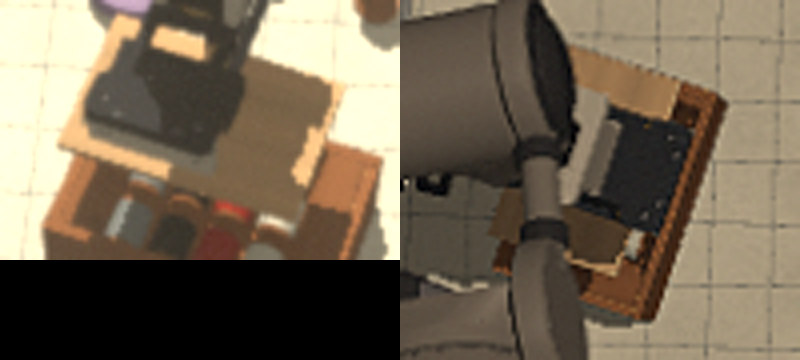

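The corners agree with a lid centred on the TCP to about 2 mm, once the known opposite biases of the two cameras are allowed for. Next I'll shift 11 mm towards the narrow end and go down onto the narrow rail so the lid tilts.

```bash
python3 -m jog '[[[-1,-0.011,0.001,0.03,0],[-1,-0.011,0.001,0.05,0],[-1,-0.011,0.001,0.07,0],[-1,-0.011,0.001,0.072,0],[-1,-0.011,0.001,0.072,0]]]' 6 | tr '\n' ' '; echo
python3 -m jog '[[[-1,0,0,0.004,0],[-1,0,0,0.006,0],[-1,0,0,0.006,0],[-1,0,0,0.006,0]]]' 6 | tr '\n' ' '; echo
python3 d.py .5468 .1933 .089 2.85
```

```text
time: 11.45 tool_pos: [0.5471, 0.1923, 0.1085] tool_rot: [-3.14, -0.003, 2.848] contact_force: [0.1, 0.3, -1.7] opening: 0.0598 grip_force: 6.0 
time: 11.78 tool_pos: [0.5482, 0.1939, 0.1045] tool_rot: [3.141, 0.001, 2.85] contact_force: [0.0, -0.5, -2.4] opening: 0.06 grip_force: 6.0 
t 11.78 pos [0.5482 0.1939 0.1045] rot [3.141e+00 1.000e-03 2.850e+00] q6 -1.07 F [ 0.  -0.5 -2.4] op 0.06 gf 6.0
shift [ 0.0012 -0.001   0.0155] turn -0.0
```

Underside is now about 70 mm up. I'll lower in small steps and watch the force.

```bash
for i in 1 2 3 4; do python3 -m jog '[[[-1,0,0,0.002,0],[-1,0,0,0.004,0],[-1,0,0,0.004,0]]]' 6 | tr '\n' ' '; echo; done
```

```text
time: 12.03 tool_pos: [0.5476, 0.194, 0.0995] tool_rot: [-3.141, -0.0, 2.85] contact_force: [-0.0, 0.0, -1.8] opening: 0.0594 grip_force: 6.0 
time: 12.28 tool_pos: [0.5477, 0.194, 0.0954] tool_rot: [-3.142, -0.0, 2.85] contact_force: [1.5, -0.5, -0.7] opening: 0.0601 grip_force: 6.0 
time: 12.53 tool_pos: [0.5477, 0.1939, 0.0913] tool_rot: [-3.142, -0.0, 2.85] contact_force: [0.5, 1.4, -1.0] opening: 0.0597 grip_force: 6.0 
time: 12.78 tool_pos: [0.5478, 0.1939, 0.0877] tool_rot: [3.141, 0.0, 2.85] contact_force: [-0.5, 0.3, -0.9] opening: 0.0601 grip_force: 6.0
```

The rail now carries about 1 N, so the lid should be tilting. I'll check the tilt numerically in the side picture.

Run:
```python
from meas import *
im=snap("side","s5"); hsv=cv2.cvtColor(im,cv2.COLOR_RGB2HSV); H,S,V=cv2.split(hsv)
m=big(((H>=13)&(S>75)&(S<125)&(V>120)).astype(np.uint8),(235,240,100,100))
ys,xs=np.nonzero(m); print(len(xs),"left",xs.min(),ys[xs==xs.min()].mean(),"top",ys.min(),"right",xs.max(),ys[xs==xs.max()].mean(),"bottom",ys.max(),xs[ys==ys.max()].mean())
s=robot.observe(); y=s["tool_rot"][2]-np.pi; u=np.array([np.cos(y),np.sin(y)]);v=np.array([-u[1],u[0]]); P=s["tool_pos"]
for th in(0,.1,.19):
    U=np.r_[u*np.cos(th),np.sin(th)]; N=np.r_[-u*np.sin(th),np.cos(th)]; V3=np.r_[v,0]
    print(th,[np.round(proj("side",P-.0287*N+a*.075*U+b*.05*V3)[0]+[0,1.9],1).tolist() for a,b in((1,1),(1,-1),(-1,-1),(-1,1))])
cr=hsv[278:308:2,240:262:2]; 
for r in range(270,300,2): print(r,[f"{S[r,c]:3d}/{V[r,c]:3d}" for c in range(244,268,2)])
```

```text
306 left 244 299.0 top 268 right 271 310.0 bottom 311 271.0
0 [[245.1, 304.3], [260.0, 272.8], [314.0, 290.4], [301.2, 323.5]]
0.1 [[244.1, 302.5], [259.0, 270.9], [312.7, 291.4], [299.9, 324.4]]
0.19 [[243.4, 300.9], [258.4, 269.3], [311.3, 292.3], [298.5, 325.1]]
270 [' 54/220', ' 52/205', ' 54/220', ' 53/221', ' 52/220', ' 53/220', ' 55/219', ' 93/205', '116/200', '115/197', '127/166', '137/153']
272 [' 54/216', ' 55/215', ' 55/219', ' 54/220', ' 53/220', ' 54/220', ' 60/218', '112/198', '117/198', '115/200', '117/199', '117/189']
274 [' 53/217', ' 55/213', ' 52/222', ' 53/221', ' 54/221', ' 52/221', ' 89/200', '116/191', '117/194', '118/197', '118/197', '105/139']
276 [' 53/217', ' 54/216', ' 53/221', ' 53/220', ' 54/220', ' 60/217', '110/186', '114/188', '115/190', '116/189', '117/188', ' 88/ 87']
278 [' 50/204', ' 55/218', ' 52/220', ' 54/220', ' 55/219', ' 91/197', '116/181', '117/179', '113/180', '115/171', '107/145', ' 47/ 71']
280 [' 48/196', ' 54/219', ' 53/220', ' 55/219', ' 59/212', '111/190', '116/185', '116/184', '112/168', ' 51/ 75', ' 47/ 71', ' 44/ 64']
282 [' 46/19
[... 520 characters left out ...]
62', ' 66/ 54']
290 [' 54/213', ' 53/220', ' 71/211', '114/193', '116/191', ' 86/104', ' 44/ 70', ' 44/ 70', ' 40/ 71', ' 43/ 71', ' 41/ 69', ' 42/ 67']
292 [' 55/215', ' 54/220', '104/192', '116/191', '117/175', ' 52/ 73', ' 43/ 72', ' 44/ 70', ' 41/ 69', ' 44/ 69', ' 44/ 69', ' 46/ 66']
294 [' 53/215', ' 71/205', '115/186', '115/187', ' 92/117', ' 40/ 71', ' 43/ 78', ' 40/ 70', ' 41/ 68', ' 40/ 70', ' 41/ 69', ' 46/ 67']
296 [' 56/214', '104/193', '115/190', '115/184', ' 84/ 94', ' 42/ 67', ' 40/ 71', ' 41/ 68', ' 43/ 72', ' 41/ 69', ' 38/ 68', ' 44/ 69']
298 [' 67/180', '114/183', '115/186', '115/187', ' 82/ 96', ' 60/ 60', ' 48/ 59', ' 49/ 68', ' 44/ 75', ' 41/ 68', ' 44/ 69', ' 41/ 68']
```

The left corner is at (244,299) and the top corner at (258,268), which matches a tilt of 0.19 rad (low end at the ledge, on the wide-rail side). Now I'll lift it 2 mm and slide the low end under the wide rail.

```bash
python3 -m jog '[[[-1,0,0,-0.002,0],[-1,0.004,0,-0.002,0],[-1,0.008,0,-0.002,0],[-1,0.012,0,-0.002,0],[-1,0.012,0,-0.002,0]]]' 6 | tr '\n' ' '; echo
python3 -m jog '[[[-1,0.004,0,0,0],[-1,0.008,0,0,0],[-1,0.012,0,0,0],[-1,0.012,0,0,0]]]' 6 | tr '\n' ' '; echo
python3 -m jog '[[[-1,0.003,0,0,0],[-1,0.006,0,0,0],[-1,0.008,0,0,0],[-1,0.008,0,0,0]]]' 6 | tr '\n' ' '; echo
python3 d.py .5363 .1965 .094 2.85
```

```text
time: 13.25 tool_pos: [0.5352, 0.1977, 0.0896] tool_rot: [-3.141, -0.001, 2.85] contact_force: [-0.2, -0.5, -1.7] opening: 0.06 grip_force: 6.0 
time: 13.58 tool_pos: [0.5239, 0.2011, 0.0897] tool_rot: [-3.141, -0.001, 2.85] contact_force: [0.1, 0.3, -1.3] opening: 0.06 grip_force: 6.0 
time: 13.92 tool_pos: [0.5167, 0.2033, 0.0897] tool_rot: [-3.142, -0.0, 2.85] contact_force: [0.8, -0.0, -0.7] opening: 0.0601 grip_force: 6.0 
t 13.92 pos [0.5167 0.2033 0.0897] rot [-3.142 -0.     2.85 ] q6 -1.04 F [ 0.8 -0.  -0.7] op 0.0601 gf 6.0
shift [-0.0207 -0.0008 -0.0043] turn 0.0
```

```bash
python3 -m jog '[[[-1,-0.004,0,0,0],[-1,-0.004,0,0.003,0],[-1,-0.004,0,0.005,0],[-1,-0.004,0,0.005,0]]]' 6 | tr '\n' ' '; echo
for i in 1 2 3; do python3 -m jog '[[[-1,0,0,0.0015,0],[-1,0,0,0.003,0],[-1,0,0,0.003,0]]]' 6 | tr '\n' ' '; echo; done
```

```text
time: 14.25 tool_pos: [0.521, 0.2018, 0.0842] tool_rot: [-3.141, -0.001, 2.85] contact_force: [0.3, 0.4, -1.7] opening: 0.06 grip_force: 6.0 
time: 14.5 tool_pos: [0.5209, 0.2019, 0.0814] tool_rot: [-3.142, -0.0, 2.85] contact_force: [-0.6, -0.0, -1.3] opening: 0.06 grip_force: 6.0 
time: 14.75 tool_pos: [0.5209, 0.202, 0.0784] tool_rot: [-3.142, -0.0, 2.85] contact_force: [0.6, -0.2, -1.3] opening: 0.0599 grip_force: 6.0 
time: 15.0 tool_pos: [0.5208, 0.202, 0.0754] tool_rot: [-3.142, -0.0, 2.85] contact_force: [-0.8, 0.0, -0.9] opening: 0.0599 grip_force: 6.0
```

```bash
for i in 1 2 3; do python3 -m jog '[[[-1,0,0,0.001,0],[-1,0,0,0.001,0],[-1,0,0,0.001,0]]]' 6 | tr '\n' ' '; echo; done
```

```text
time: 15.25 tool_pos: [0.5209, 0.202, 0.0747] tool_rot: [3.142, -0.0, 2.85] contact_force: [0.6, -0.3, -0.6] opening: 0.0597 grip_force: 6.0 
time: 15.5 tool_pos: [0.5211, 0.202, 0.0742] tool_rot: [3.141, 0.001, 2.85] contact_force: [-0.3, -0.4, 4.9] opening: 0.06 grip_force: 6.0 
time: 15.75 tool_pos: [0.5213, 0.2019, 0.0734] tool_rot: [3.141, 0.001, 2.85] contact_force: [-1.7, -1.7, 5.9] opening: 0.0599 grip_force: 6.0
```

The lid came flat at TCP z = 0.0744 (0.0747 expected), with force upward. I'll ease off and slide it to the narrow end until it stops.

```bash
python3 -m jog '[[[-1,0,0,-0.001,0],[-1,-0.003,0,-0.001,0],[-1,-0.006,0,-0.001,0],[-1,-0.009,0,-0.001,0],[-1,-0.009,0,-0.001,0]]]' 8 | tr '\n' ' '; echo
for i in 1 2 3; do python3 -m jog '[[[-1,-0.0015,0,0,0],[-1,-0.003,0,0,0],[-1,-0.003,0,0,0]]]' 8 | tr '\n' ' '; echo; done
```

```text
time: 16.17 tool_pos: [0.5303, 0.1992, 0.0735] tool_rot: [3.141, 0.0, 2.849] contact_force: [0.1, -0.6, -1.5] opening: 0.0598 grip_force: 8.0 
time: 16.42 tool_pos: [0.5328, 0.1984, 0.0736] tool_rot: [3.142, 0.0, 2.85] contact_force: [-0.1, 0.7, -2.3] opening: 0.0599 grip_force: 8.0 
time: 16.67 tool_pos: [0.5357, 0.1975, 0.0737] tool_rot: [3.141, 0.0, 2.85] contact_force: [1.0, 0.6, -1.8] opening: 0.0598 grip_force: 8.0 
time: 16.92 tool_pos: [0.5368, 0.1972, 0.0735] tool_rot: [-3.141, -0.003, 2.85] contact_force: [-4.5, 2.9, 1.0] opening: 0.0599 grip_force: 8.0
```

It stopped at (0.5368, 0.1972), against an expected seat of (0.5363, 0.1965). I'll give it a small extra push, relax, press down slightly, then open.

```bash
python3 -m jog '[[[-1,-0.0015,0,0,0],[-1,-0.0015,0,0,0],[-1,-0.0015,0,0.001,0],[-1,-0.0015,0,0.001,0]]]' 8 | tr '\n' ' '; echo
python3 -m jog '[[[-1,0.001,0,0,0],[-1,0.001,0,0,0],[-0.5,0.001,0,0,0],[0.42,0.001,0,0,0],[0.42,0.001,0,0,0]]]' 5 | tr '\n' ' '; echo
python3 -m jog '[[[0.42,0,0,0,0],[0.42,0,0,0,0]]]' 5 | tr '\n' ' '; echo
```

```text
time: 17.25 tool_pos: [0.5379, 0.1969, 0.0729] tool_rot: [-3.141, -0.004, 2.85] contact_force: [-7.7, 1.8, 5.2] opening: 0.0599 grip_force: 8.0 
time: 17.67 tool_pos: [0.5396, 0.1966, 0.073] tool_rot: [3.141, 0.002, 2.85] contact_force: [0.2, -0.7, -0.4] opening: 0.0645 grip_force: 0.0 
time: 17.83 tool_pos: [0.5392, 0.1965, 0.0728] tool_rot: [3.141, 0.001, 2.85] contact_force: [-0.3, -0.6, -0.4] opening: 0.0654 grip_force: 0.0
```

```bash
python3 -m jog '[[[0.42,0,0,-0.01,0],[0.42,0,0,-0.03,0],[0.42,0,0,-0.06,0],[0.42,0,0,-0.1,0],[0.42,0,0,-0.12,0]]]' 5 | tr '\n' ' '; echo
python3 -m jog '[[[0.42,0,-0.04,0,0],[0.42,0.01,-0.08,0,0],[0.42,0.02,-0.12,0,0],[0.42,0.02,-0.16,0,0],[0.42,0.02,-0.2,0,0]]]' 5 | tr '\n' ' '; echo
python3 -m jog '[[[0.42,0,-0.04,0,0],[0.42,0,-0.08,0,0],[0.42,0,-0.12,0,0],[0.42,0,-0.12,0,0]]]' 5 | tr '\n' ' '; echo
python3 - <<'E'
from meas import *
seat=np.array([.5363,.1965]); y=-.291; u=np.array([np.cos(y),np.sin(y)]);v=np.array([-u[1],u[0]])
for n in("side","top"):
    im=snap(n,n[0]+"6"); H,S,V=cv2.split(cv2.cvtColor(im,cv2.COLOR_RGB2HSV)); t=n=="top"
    b=(145,155,72,82) if t else (240,260,95,80)
    lid=((H>=13)&(S>100)&(S<145)&(V>92)) if t else ((S>85)&(S<130)&(V>145))
    m=big(lid.astype(np.uint8),b); c,s,a,k=rect(n,m,.046); print(n,"lid visible",c,s,a,k,"seat frame",np.round([(c-seat)@u*1000,(c-seat)@v*1000],1))
    br=((S>125)&(V>58)) if t else ((S>95)&(V>85))
    print("boxtop",rect(n,big((br|lid).astype(np.uint8),b),.063))
    # bare plywood profile along box x, in seat frame, at y=+-20..35 mm
    for oy in(-.035,.035):
        xs=np.arange(-.085,.08,.002); px=np.round(proj(n,[[*(seat+q*u+oy*v),.046] for q in xs])).astype(int)
        on=[round(q*1000) for q,(a_,b_) in zip(xs,px) if m[b_,a_]]; print(oy,on[:1],on[-1:],len(on))
E
```

```text
time: 18.25 tool_pos: [0.5402, 0.1969, 0.1978] tool_rot: [3.139, 0.005, 2.85] contact_force: [0.3, -0.3, 0.5] opening: 0.0649 grip_force: 0.0 
time: 18.67 tool_pos: [0.461, 0.0096, 0.1937] tool_rot: [3.141, 0.002, 2.851] contact_force: [1.2, 0.0, 0.3] opening: 0.0651 grip_force: 0.0 
time: 19.0 tool_pos: [0.4262, -0.11, 0.1937] tool_rot: [-3.139, 0.002, 2.844] contact_force: [1.2, -0.1, 0.0] opening: 0.0651 grip_force: 0.0 
side lid visible [0.5342 0.1974] [129.9  94.6] -0.298 1483 seat frame [-2.3  0.3]
boxtop (array([0.5259, 0.2024]), array([187.8, 125.6]), -0.289, 3051)
-0.035 [-67] [61] 64
0.035 [-65] [61] 55
top lid visible [0.5351 0.1966] [133.5  97.7] -0.297 1190 seat frame [-1.2 -0.2]
boxtop (array([0.5281, 0.1971]), array([186.1, 123.8]), -0.294, 2082)
-0.035 [-67] [65] 67
0.035 [-67] [65] 62
```

The lid shows flat in both views. Its visible plywood runs from rail edge to rail edge (133 x 98 mm of the 136 x 100 expected) and is centred in y. The stop position matches the seat, and the gripper is clear, so I'm handing in.

```bash
python3 -c "
from cell import robot
print(robot.hand_in())"
```

```text
the job is handed in; nothing more can be done
None
```

I handed the job in after 19 s of robot time: the turn button is crosswise, and the lid is out of the frame, lying flat in the notions box against the narrow-rail end wall, caught under both rails and released; the hand-in reported no verdict, and I didn't measure the other things on the table afterwards.

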